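# Pack the sample caddy with the closed containers

## Task

Pack the four sealed containers (the wide lidded jar, the capped round bottle, the small lidded pot and the flat-sided flask) upright into the white caddy, each down in the bay that is made for its shape and size, so that all four bays are filled. They are glass: set them down, do not drop them. The open jar and the pump bottle are not samples: leave them standing where they are.

Things in the scene. Friction and masses are not known exactly. Their poses are not given: they have to be found in the camera images.
- jar: Wide jar, amber, with its lid on: round, 60 mm in diameter; the black lid is 62 mm across, 24 mm tall and flat-topped; 88 mm high in all. About 0.26 kg. Origin: centre of its underside; z up. Stands loose on the bench.
- bottle: Round bottle, amber, 46 mm in diameter, sloping shoulder from 75 mm up to a narrow neck; plain black screw cap 30 mm across, from 94 to 118 mm height (its flat top). About 0.2 kg. Origin: centre of its underside; z up. Stands loose on the bench.
- pot: Small round pot, amber, 34 mm in diameter, with a flat black lid 36 mm across and 24 mm tall; 72 mm high in all. About 0.08 kg. Origin: centre of its underside; z up. Stands loose on the bench.
- flask: Flat-sided flask, amber, oblong in plan: 66 mm along its x, 36 mm along its y, body 72 mm high; on its middle a narrow neck and a plain round black screw cap 30 mm across, from 84 to 108 mm height. About 0.22 kg. Origin: centre of its underside; z up. Stands loose on the bench.
- open_jar: Look-alike, not to be packed: amber jar 60 mm in diameter and 78 mm high with no lid: open and empty, wall 3 mm. Origin: centre of its underside; z up. Stands loose on the bench.
- pump_bottle: Look-alike, not to be packed: the same round 46 mm bottle but with a dispensing pump on top in place of the plain cap: collar 30 mm across up to 111 mm, thin stem, a 20 mm head at 131 to 141 mm and a spout reaching 44 mm from the axis along its x. Origin: centre of its underside; z up. Stands loose on the bench.
- bay_jar: The bay for the wide jar: fixed grey block 94 x 94 mm, 30 mm high, one of four set 2 x 2 (96 mm pitch, all turned alike) in a white caddy with 22 mm rim; which is where varies. Origin: centre of the block's underside, 4 mm above the bench; z up, x, y along its sides. Bay in the middle, 25 mm deep, floor 5 mm above the origin. Opening: the largest round one, 79 mm in diameter.
- bay_bottle: The bay for the round bottle: fixed grey block 94 x 94 mm, 30 mm high, one of four set 2 x 2 (96 mm pitch, all turned alike) in a white caddy with 22 mm rim; which is where varies. Origin: centre of the block's underside, 4 mm above the bench; z up, x, y along its sides. Bay in the middle, 25 mm deep, floor 5 mm above the origin. Opening: round, middle size, 63 mm in diameter.
- bay_pot: The bay for the small pot: fixed grey block 94 x 94 mm, 30 mm high, one of four set 2 x 2 (96 mm pitch, all turned alike) in a white caddy with 22 mm rim; which is where varies. Origin: centre of the block's underside, 4 mm above the bench; z up, x, y along its sides. Bay in the middle, 25 mm deep, floor 5 mm above the origin. Opening: the smallest round one, 51 mm in diameter.
- bay_flask: The bay for the flat-sided flask: fixed grey block 94 x 94 mm, 30 mm high, one of four set 2 x 2 (96 mm pitch, all turned alike) in a white caddy with 22 mm rim; which is where varies. Origin: centre of the block's underside, 4 mm above the bench; z up, x, y along its sides. Bay in the middle, 25 mm deep, floor 5 mm above the origin. Opening: oblong, 83 mm along its x, 53 mm along its y.
Mind the look-alikes: they are no part of the job. What is shaped like the bay_flask but red is not meant.

How it is judged:
By the outcome, as a careful person would: the job done as asked, in the order asked, and still so for the second after the job is handed in, with the robot touching nothing.
It also fails if it takes over 102 s, if anything falls off the work surface, if the arm or the gripper's body presses on something with over 40 N, if the wrist force passes 120 N, or if a joint passes its speed limit or range.

## Robot

A 6-joint arm with a two-finger parallel gripper is mounted at the origin on the work surface. World frame = base frame: x ahead of the robot, y to its left, z up, the work surface at z = 0. Lengths are in mm, angles in rad, forces in N, time in s.
With the tool pointing down it reaches from about 350 to 875 mm from the base axis. Payload 4.2 kg.
Tool frame: the origin (TCP) lies between the finger pads; the fingertips stand 8 mm ahead of it and the grasp point (between the pads) lies 11 mm behind it; z points along the fingers, y is the line along which they close (so a half turn about z gives the same grasp; the last joint's range is limited). The gripper opens to 85 mm and grips with 20 to 120 N. Pads are 22 mm wide; open, the fingers measure 114 mm over their backs; the gripper's body (76 mm by 85 mm) begins 54 mm behind the grasp point. The pads swing forward as they close: fully open they stand 13 mm farther back than shut.
Start: joints at [1.575, 0.385, 0.008, 0, -1.194, -0.259], TCP at [157.501, 604.808, 214.612] pointing down, gripper open.
Joint ranges: [-3.14, 3.14], [-1.21, 2.06], [-1.07, 1.41], [-3.16, 2.05], [-2.99, -0.16], [-3.1, 3.1]. Speed limits (rad/s): [2.79, 2.79, 3.14, 3.14, 3.14, 3.14].

## Interface

Orientations are given as a unit quaternion [x, y, z, w].
In Python, from bench import read_state, get_image, camera_params, job_done gives the robot as it stands.
- The arm moves only by the tool drive_tool, never from a script. Its argument "moves" is a list that holds one entry, the list of rows, each a list of 7 numbers: the shift along the tool's x, y, z in m, then the turn, a rotation vector about the tool's x, y, z in rad, then the closure in counts, from 0 (fully open) to 255 (shut). A call has 1 to 8 rows; each row shifts and turns the commanded pose from where the row before left it, along the tool's axes as they then stand; what a row does not reach is not made up. A row lasts 1/12 s, in which the tool goes at most 41.7 mm and 7.16 degrees, less where a joint would pass 70% of its speed; a pose out of reach is approached as far as the arm can. A call is refused whole if a number of a shift passes 0.0417 or a number of a turn 0.125, either way. A call with a gripper value outside its range is refused whole. The fingers move at their own pace and stop on an object; the grip force is fixed at half the most. Time passes only in rows, so rows that do not move let the fingers close. It gives the time, the measured TCP pose, the force and the opening at its end, in the units of the state.
- read_state(): the state, without advancing time (a new reading comes with each control period).
- get_image(name): name is "side" or "top" or "wrist"; returns the picture (384x512x3 uint8, blue, green, red); there is no depth.
- camera_params(name): a dict with "mtx" (3x3 intrinsics, pixels), "extrinsics" (4x4, takes a point from camera to world coordinates). Camera axes: x right, y up, looking along -z (the intrinsics and any distortion apply to the point x, -y, -z); pixel columns grow to the right and rows downward; lengths in mm; the calibration is good to about 2 mm. A picture is of the moment at which its call begins: read the wrist's pose just before it. camera_params takes no time and is no camera call; for the wrist camera it gives the pose at the moment of the call.
- job_done(): hands the job in, once; it reports no verdict.
The state is a dict: "clock": time; "joints": joint angles; "joint_vel": joint speeds; "joint_efforts": joint torques, N m; "position": TCP position; "ee_rot": TCP orientation; "contact_force": force on the tool from outside, world axes, zero at the start; "wrist_torque": the same for the moment, N m; "gripper_width": finger opening in mm.
Only numpy, scipy, OpenCV 4.12 (cv2) and the standard library are available. Lean on these libraries where they do the work, as an engineer would, in place of code of your own. Each camera call takes 0.05 s, during which the arm holds its last target. There are 200 camera calls.

## Working session

There is one attempt and no reset: what is moved stays moved. The work goes in short steps, Python scripts to look and compute and a tool call to move; the robot and the scene stay as the last step left them, time stands still between calls to the robot, and variables do not carry over. Pictures are saved under pics/ and viewed, on a budget of 14 in all, crops included, one or two more only if the job needs it, and the job is handed in when it is done.

Besides the shell and the picture viewer there is one more tool, called after "Call:" as name(argument=value, ...) on one line, values as JSON. drive_tool: Moves the arm, as the interface text tells. Its arguments: {"type":"object","properties":{"moves":{"type":"array"}},"required":["moves"]}

```bash
mkdir -p pics; ls
python3 - <<'E'
from bench import *
import cv2
s=read_state();print(s)
for n in("top","side","wrist"):
    p=camera_params(n);print(n,p['mtx'].tolist() if hasattr(p['mtx'],'tolist') else p['mtx'],p['extrinsics'],[k for k in p])
    im=get_image(n);cv2.imwrite(f"pics/{n}0.png",im)
t=cv2.imread("pics/top0.png");cv2.imwrite("pics/top0b.png",cv2.resize(t,(800,600),interpolation=cv2.INTER_CUBIC))
E
```

```text
pics
{'clock': 0.0, 'joints': array([ 1.57460951e+00,  3.85562267e-01,  6.62911382e-03, -5.08795702e-04,
       -1.19400552e+00, -2.58642965e-01]), 'joint_vel': array([ 1.13061411e-03,  3.34783370e-05, -6.97496473e-04, -1.62547218e-03,
        1.18969236e-04,  3.01308818e-03]), 'joint_efforts': array([-6.30422733e-05, -3.92282724e+01,  1.88398755e+01,  4.18608651e+00,
       -4.68423881e-03,  4.50082553e-06]), 'position': array([157.34836124, 604.22590158, 213.51801435]), 'ee_rot': array([ 9.91881171e-01, -1.27163435e-01, -9.42533642e-05,  1.09290489e-03]), 'contact_force': array([ 0.11076328, -0.69327782,  0.68097328]), 'wrist_torque': array([-0.00154224, -0.03993649, -0.00438129]), 'gripper_width': 85.25144123535316}
top [[445.0815348454428, 0.0, 248.44343752797226], [0.0, 445.0815348454428, 186.2752914593753], [0.0, 0.0, 1.0]] [[-2.09252839e-02  9.90508287e-01 -1.35850895e-01  3.44483628e+02]
 [-9.99776068e-01 -2.11597549e-02 -2.82033832e-04 -1.62039822e+01]
 [-3.15392848e-03  1.35814572e-01  9.90729254e-01  1.22251397e+03]
 [ 0.00000000e+00  0.00000000e+00  0.00000000e+00  1.00000000e+00]] ['mtx', 'extrinsics']
side [[428.4998149487968, 0.0, 256.0296941796241], [0.0, 428.4998149487968, 195.90760225986128], [0.0, 0.0, 1.0]] [[-9.50493955e-01  2.39271835e-01 -1.98268076e-01  2.87590291e+02]
 [-3.10323805e-01 -6.97759705e-01  6.45624140e-01  6.55045160e+02]
 [ 1.61361988e-02  6.75189146e-01  7.37468128e-01  8.46480028e+02]
 [ 0.00000000e+00  0.00000000e+00  0.00000000e+00  1.00000000e+00]] ['mtx', 'extrinsics']
wrist [[264.39836998291736, 0.0, 256.59553731658207], [0.0, 264.39836998291736, 193.66634634305038], [0.0, 0.0, 1.0]] [[-2.52817548e-01  9.31255200e-01  2.62387194e-01  2.24115474e+02]
 [-9.67513818e-01 -2.43496423e-01 -6.80184155e-02  5.88293460e+02]
 [ 5.47840063e-04 -2.71059485e-01  9.62562442e-01  3.72501955e+02]
 [ 0.00000000e+00  0.00000000e+00  0.00000000e+00  1.00000000e+00]] ['mtx', 'extrinsics']
```

View pics/top0b.png

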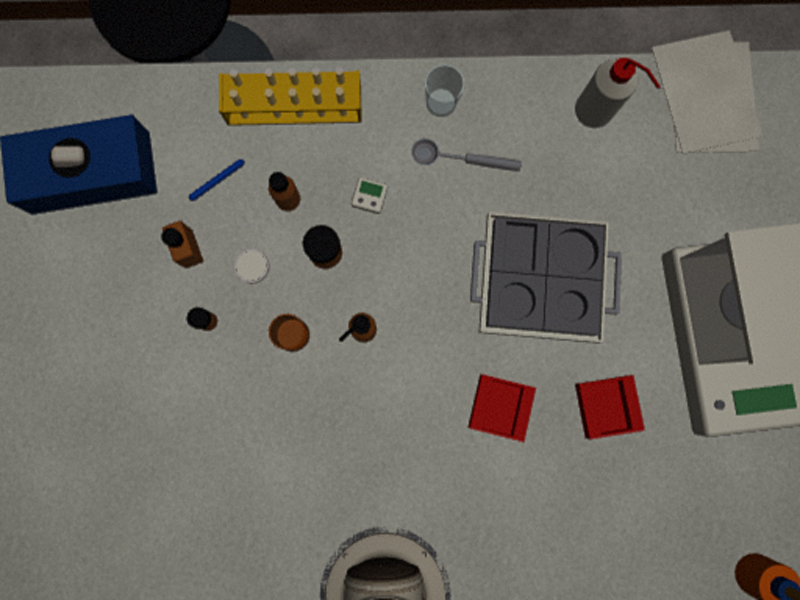

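View pics/side0.png

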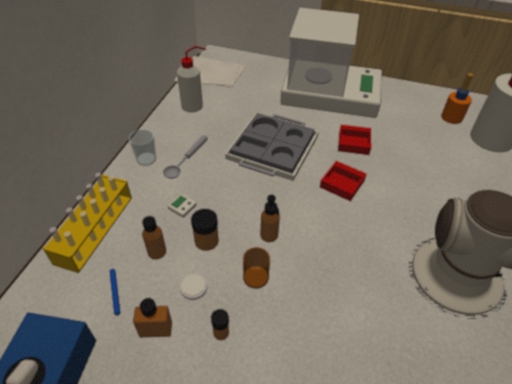

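Top view (800x600 px): candidates are jar, black lid (322,243); bottle, plain cap (278,182); pot (200,317); flask (172,238). Look-alikes are the open jar (290,332), the pump bottle (362,327) and the red trays (502,407) and (610,407). In the caddy, the oblong bay is far-left (520,245), largest round far-right (578,252), middle near-left (517,300) and smallest near-right (573,305). Next I check these in close crops.

Run:
```python
import cv2
t=cv2.imread("pics/top0.png")
def crop(x0,y0,w,h,k,name,g):
    c=cv2.resize(t[y0:y0+h,x0:x0+w],None,fx=k,fy=k,interpolation=cv2.INTER_CUBIC)
    c=cv2.convertScaleAbs(c,alpha=1.6)
    for u in range(x0,x0+w,g):
        cv2.line(c,((u-x0)*k,0),((u-x0)*k,6),(0,255,0),1);cv2.putText(c,str(u),((u-x0)*k+2,16),0,.4,(0,255,0),1)
    for v in range(y0,y0+h,g):
        cv2.line(c,(0,(v-y0)*k),(6,(v-y0)*k),(0,255,0),1);cv2.putText(c,str(v),(8,(v-y0)*k+5),0,.4,(0,255,0),1)
    cv2.imwrite(name,c)
crop(96,105,156,120,5,"pics/c1.png",10)
crop(300,130,104,90,6,"pics/c2.png",10)
```

```text
(no output)
```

View pics/c1.png

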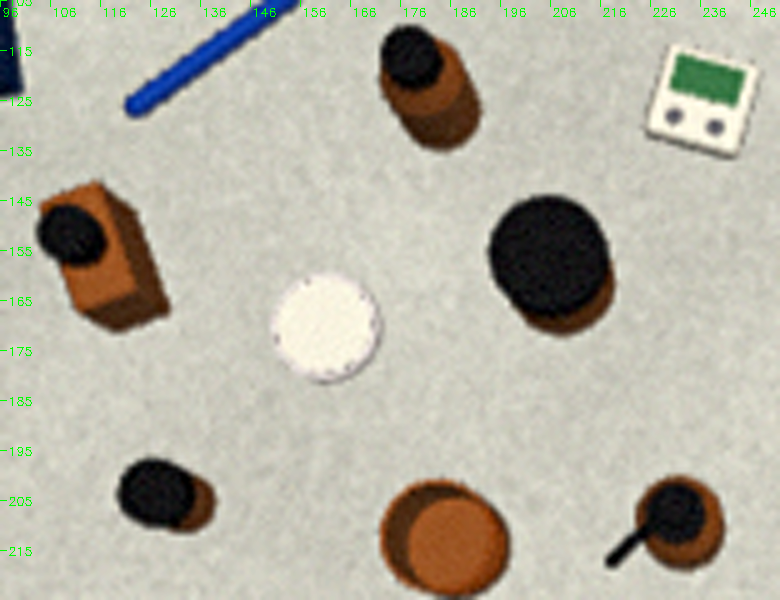

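View pics/c2.png

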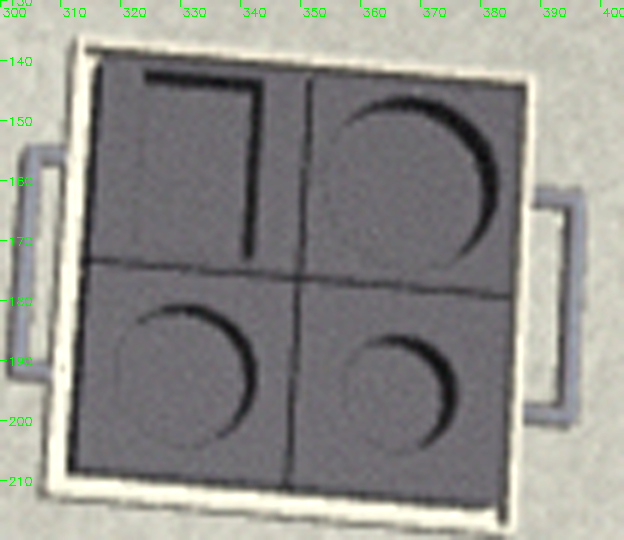

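Crops confirm the choice. Native pixels: jar lid top (205.8,156.2), bottle cap (178,116.2), flask cap (109.4,152), pot lid (126.6,203.6). The pump bottle at (231,207) and open jar at (185,213) are left alone. Caddy: cross of the seams at (350,176.7); bays oblong far-left, large far-right, middle near-left, small near-right.

```bash
cat > h.py <<'E'
import numpy as np
from bench import read_state, get_image, camera_params
from scipy.spatial.transform import Rotation as R
def w(cam,u,v,z):
    p=camera_params(cam);K,E=np.array(p['mtx']),np.array(p['extrinsics'])
    d=np.linalg.inv(K)@[u,v,1];d=E[:3,:3]@[d[0],-d[1],-d[2]];o=E[:3,3]
    return o+d*(z-o[2])/d[2]
def go(x,y,z,yaw=None):
    """yaw = world direction (deg) of tool y (closing line)."""
    s=read_state();r=R.from_quat(s['ee_rot']);m=r.as_matrix()
    y0=np.degrees(np.arctan2(m[1,1],m[0,1]))
    d=np.array([x,y,z])-s['position']
    turn=0 if yaw is None else -((yaw-y0+90)%180-90)
    print('clock %.2f pos %s closing %.1f tilt %.2f w %.1f F %s'%(s['clock'],s['position'].round(1),y0,np.degrees(np.arccos(-m[2,2])),s['gripper_width'],s['contact_force'].round(1)), 'j6 %.2f'%s['joints'][5])
    print('  shift tool mm (in present axes)',(m.T@d).round(1),'turn about tool z rad %.3f'%np.radians(turn))
    # in axes after turn
    m2=(r*R.from_rotvec([0,0,np.radians(turn)])).as_matrix()
    print('  shift if turned first',(m2.T@d).round(1))
E
python3 - <<'E'
from h import *
for n,u,v,z in [('jar',205.8,156.2,88),('bottle',178,116.2,118),('flask',109.4,152,108),('pot',126.6,203.6,72),('pump',231,207.5,141),('open',185,213,0)]: print(n,w('top',u,v,z).round(1))
f=lambda a,b,z:w('top',96+a/5,105+b/5,z)
c=[f(*q,72) for q in((39,206),(97,182),(136,286),(77,308))]
print('flask body',sum(c)[:2]/4); d=c[2]-c[1]+c[3]-c[0];print('len',np.linalg.norm(d)/2,'yaw',np.degrees(np.arctan2(d[1],d[0])))
g=lambda a,b:w('top',300+a/6,130+b/6,34)
O=g(300,280);v1=g(311,80)-g(288,487);v2=g(80,260)-g(512,297)
print('caddy',O.round(1),np.degrees(np.arctan2(v1[1],v1[0])),np.degrees(np.arctan2(v2[1],v2[0]))-90)
go(*w('top',178,116.2,118)[:2],300,90)
E
```

```text
jar [581.3  93.2  88. ]
bottle [680.9 160.7 118. ]
flask [593.3 337.7 108. ]
pot [463.6 301.5  72. ]
pump [441.5  27.7 141. ]
open [441.7 160.2   0. ]
flask body [595.59203317 338.36529482]
len 59.84996527740517 yaw -158.99802396066144
caddy [ 527.8 -290.7   34. ] -6.1562864134948025 -6.20028368675456
clock 0.15 pos [157.4 604.4 213.8] closing -104.6 tilt 0.10 w 85.3 F [ 0.9  0.2 -0.5] j6 -0.26
  shift tool mm (in present axes) [618.5 297.5 -85.6] turn about tool z rad -0.255
  shift if turned first [523.5 443.8 -85.6]
```

Call:
drive_tool(moves=[[[0, 0, 0, 0, 0, -0.0735, 0], [0, 0, 0, 0, 0, -0.0735, 0], [0.0265, 0.0257, 0, 0, 0, 0, 0], [0.0265, 0.0257, 0, 0, 0, 0, 0], [0.0265, 0.0257, 0, 0, 0, 0, 0], [0.0265, 0.0257, 0, 0, 0, 0, 0], [0.0265, 0.0257, 0, 0, 0, 0, 0], [0.0265, 0.0257, 0, 0, 0, 0, 0]]])

```text
clock: 0.82
position: [299.6, 432.7, 214.4]
ee_rot: [0.999, -0.054, -0.0, 0.0]
contact_force: [0.5, 1.0, -0.0]
gripper_width: 85.7
```

Call:
drive_tool(moves=[[[0.0265, 0.0257, 0, 0, 0, 0, 0], [0.0265, 0.0257, 0, 0, 0, 0, 0], [0.0265, 0.0257, 0, 0, 0, 0, 0], [0.0265, 0.0257, 0, 0, 0, 0, 0], [0.0265, 0.0257, 0, 0, 0, 0, 0], [0.0265, 0.0257, 0, 0, 0, 0, 0], [0.0265, 0.0257, 0, 0, 0, 0, 0], [0.0265, 0.0257, 0, 0, 0, 0, 0]]])

```text
clock: 1.48
position: [488.3, 205.5, 214.5]
ee_rot: [0.999, -0.054, -0.0, 0.0]
contact_force: [-0.5, 1.1, -0.2]
gripper_width: 85.1
```

```bash
python3 -c "
from h import *
go(581.3,93.2,213,-96.2)"
```

```text
clock 1.48 pos [488.3 205.5 214.5] closing -96.2 tilt 0.02 w 85.1 F [-0.5  1.1 -0.2] j6 0.76
  shift tool mm (in present axes) [104.5 101.7   1.5] turn about tool z rad 0.001
  shift if turned first [104.6 101.6   1.5]
```

Call:
drive_tool(moves=[[[0.0262, 0.0254, 0, 0, 0, 0, 0], [0.0262, 0.0254, 0, 0, 0, 0, 0], [0.0262, 0.0254, 0, 0, 0, 0, 0], [0.026, 0.0254, 0, 0, 0, 0, 0], [0, 0, 0.03, 0, 0, 0, 0], [0, 0, 0, 0, 0, 0, 0]]])

```text
clock: 1.98
position: [578.3, 92.5, 179.2]
ee_rot: [0.998, -0.056, -0.005, 0.001]
contact_force: [-1.3, -0.2, -1.9]
gripper_width: 85.5
```

```bash
python3 -c "
from h import *
import cv2
go(581.3,93.2,62,-96.2)
cv2.imwrite('pics/w1.png',get_image('wrist'))
p=camera_params('wrist');E=np.array(p['extrinsics']);K=np.array(p['mtx'])
for q in [(581.3,93.2,88),(680.9,160.7,118)]:
    c=E[:3,:3].T@(np.array(q)-E[:3,3]);c=K@[c[0],-c[1],-c[2]];print((c/c[2]).round(1))"
```

```text
clock 1.98 pos [578.3  92.5 179.2] closing -96.5 tilt 0.58 w 85.5 F [-1.3 -0.2 -1.9] j6 1.03
  shift tool mm (in present axes) [  4.   -1.4 117.1] turn about tool z rad -0.005
  shift if turned first [  4.   -1.4 117.1]
[257.6 188.4   1. ]
[157.8  84.9   1. ]
```

View pics/w1.png

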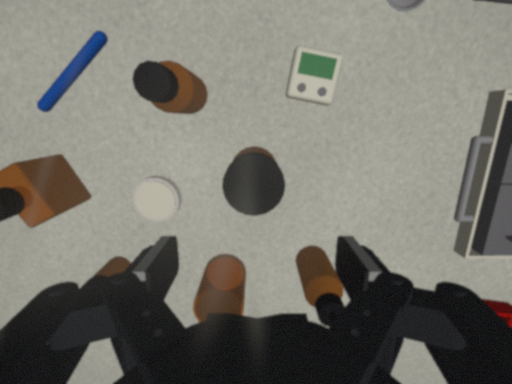

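The wrist view shows the jar lid at (253,184), about 4 px (3 mm) from the prediction, and the bottle cap at (156,81). Both agree with the top view. I split the difference and go down on the jar.

Call:
drive_tool(moves=[[[0.0055, -0.002, 0.02, 0, 0, 0, 0], [0, 0, 0.03, 0, 0, 0, 0], [0, 0, 0.03, 0, 0, 0, 0], [0, 0, 0.025, 0, 0, 0, 0], [0, 0, 0.012, 0, 0, 0, 0], [0, 0, 0, 0, 0, 0, 0], [0, 0, 0, 0, 0, 0, 150], [0, 0, 0, 0, 0, 0, 255]]])

```text
clock: 2.7
position: [587.6, 97.4, 69.6]
ee_rot: [0.999, -0.053, 0.002, -0.0]
contact_force: [-0.1, -0.3, 0.5]
gripper_width: 63.7
```

Call:
drive_tool(moves=[[[0, 0, 0, 0, 0, 0, 255], [0, 0, 0, 0, 0, 0, 255], [0, 0, 0, 0, 0, 0, 255], [0, 0, 0, 0, 0, 0, 255]]])

```text
clock: 3.03
position: [590.1, 92.2, 76.2]
ee_rot: [0.999, -0.051, 0.004, 0.004]
contact_force: [-3.7, -18.7, 39.8]
gripper_width: 12.5
```

```bash
python3 -c "
from h import *
go(570.3,-343.6,250,-96.2)"
```

```text
clock 3.03 pos [590.1  92.2  76.2] closing -95.9 tilt 0.61 w 12.5 F [ -3.7 -18.7  39.8] j6 1.03
  shift tool mm (in present axes) [  26.4  436.7 -170.6] turn about tool z rad 0.005
  shift if turned first [  28.8  436.6 -170.6]
```

Call:
drive_tool(moves=[[[0, 0, -0.02, 0, 0, 0, 255], [0, 0, -0.03, 0, 0, 0, 255], [0, 0, -0.03, 0, 0, 0, 0], [0, 0, -0.03, 0, 0, 0, 0], [0, 0, 0, 0, 0, 0, 0], [0, 0, 0, 0, 0, 0, 0]]])

```text
clock: 3.53
position: [587.7, 96.8, 181.0]
ee_rot: [0.999, -0.054, 0.003, -0.002]
contact_force: [0.2, -0.4, 0.6]
gripper_width: 48.1
```

```bash
python3 -c "
from h import *
import cv2
go(583,95,60,-96.2)
cv2.imwrite('pics/w2.png',get_image('wrist'))
p=camera_params('wrist');E=np.array(p['extrinsics']);K=np.array(p['mtx'])
for q in [(583,95,88),(680.9,160.7,118)]:
    c=E[:3,:3].T@(np.array(q)-E[:3,3]);c=K@[c[0],-c[1],-c[2]];print((c/c[2]).round(1))"
```

```text
clock 3.53 pos [587.7  96.8 181. ] closing -96.2 tilt 0.39 w 48.1 F [ 0.2 -0.4  0.6] j6 1.03
  shift tool mm (in present axes) [ -5.1   2.7 121. ] turn about tool z rad 0.000
  shift if turned first [ -5.1   2.7 121. ]
[260.1 195.5   1. ]
[163.9  95.3   1. ]
```

View pics/w2.png

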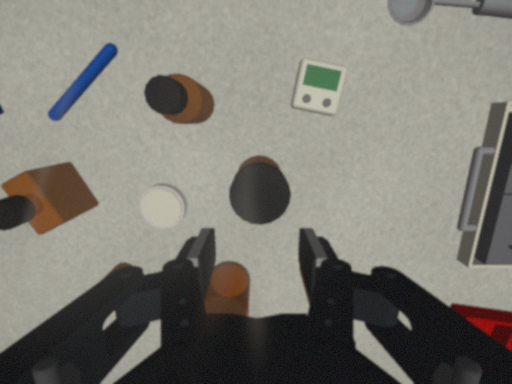

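Jar still upright and unmoved at (260,192), predicted (260,195). The fingers slid over the lid, so I check the fingertip geometry against this image before trying again.

```bash
python3 -c "
from h import *
p=camera_params('wrist');E=np.array(p['extrinsics']);K=np.array(p['mtx'])
s=read_state();m=R.from_quat(s['ee_rot']).as_matrix();print(s['gripper_width'])
for a in (-30,-20,-10,0,8,15):
  for b in (-24,24):
    q=s['position']+m@[0,b,a]
    c=E[:3,:3].T@(q-E[:3,3]);c=K@[c[0],-c[1],-c[2]];print(a,b,(c/c[2]).round(1)[:2],end=' ')
  print()
print((m.T@(E[:3,3]-s['position'])).round(1))
import cv2
im=cv2.imread('pics/w2.png')[200:384,140:372];cv2.imwrite('pics/w2c.png',cv2.convertScaleAbs(cv2.resize(im,None,fx=3,fy=3,interpolation=cv2.INTER_CUBIC),alpha=1.8))
"
```

```text
55.835971371456786
-30 -24 [214.5 251.7] -30 24 [303.4 251.7] 
-20 -24 [217.2 243.3] -20 24 [300.5 243.3] 
-10 -24 [219.5 235.9] -10 24 [297.9 235.9] 
0 -24 [221.6 229.4] 0 24 [295.6 229.4] 
8 -24 [223.2 224.7] 8 24 [294.  224.7] 
15 -24 [224.4 220.9] 15 24 [292.6 220.8] 
[  68.8   -1.  -158.9]
```

View pics/w2c.png

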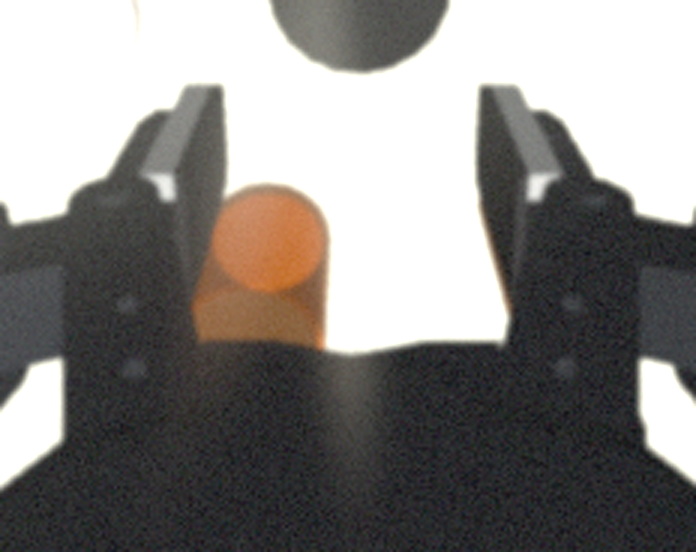

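The crop puts the pad tips (front edge row 229, pad gap 86 px at about 50 mm) some 15 to 20 mm behind the reported TCP, which explains the slip. I go about 20 mm lower, keeping clearance under the gripper body.

Call:
drive_tool(moves=[[[-0.003, 0.002, 0.02, 0, 0, 0, 0], [0, 0, 0.03, 0, 0, 0, 0], [0, 0, 0.03, 0, 0, 0, 0], [0, 0, 0.025, 0, 0, 0, 0], [0, 0, 0.02, 0, 0, 0, 0], [0, 0, 0.01, 0, 0, 0, 0], [0, 0, 0, 0, 0, 0, 0], [0, 0, 0, 0, 0, 0, 255]]])

```text
clock: 4.25
position: [583.1, 94.5, 42.2]
ee_rot: [0.999, -0.054, -0.001, 0.0]
contact_force: [0.6, 0.4, 1.5]
gripper_width: 75.6
```

Call:
drive_tool(moves=[[[0, 0, 0, 0, 0, 0, 255], [0, 0, 0, 0, 0, 0, 255], [0, 0, 0, 0, 0, 0, 255], [0, 0, 0, 0, 0, 0, 255]]])

```text
clock: 4.58
position: [584.4, 95.1, 44.4]
ee_rot: [0.999, -0.054, 0.002, -0.001]
contact_force: [0.8, 0.1, 3.8]
gripper_width: 60.4
```

```bash
python3 -c "
from h import *
go(570.3,-343.6,250,-96.2)"
```

```text
clock 4.58 pos [584.4  95.1  44.4] closing -96.2 tilt 0.22 w 60.4 F [0.8 0.1 3.8] j6 1.03
  shift tool mm (in present axes) [  33.7  437.3 -206.3] turn about tool z rad 0.001
  shift if turned first [  34.   437.3 -206.3]
```

Call:
drive_tool(moves=[[[0, 0, -0.02, 0, 0, 0, 255], [0, 0, -0.03, 0, 0, 0, 255], [0, 0, -0.035, 0, 0, 0, 255], [0, 0, -0.035, 0, 0, 0, 255], [0, 0.015, -0.035, 0, 0, 0, 255], [0.003, 0.025, 0, 0, 0, 0, 255], [0.003, 0.035, 0, 0, 0, 0, 255], [0.003, 0.035, 0, 0, 0, 0, 255]]])

```text
clock: 5.25
position: [579.6, -16.0, 198.1]
ee_rot: [0.999, -0.053, 0.0, -0.001]
contact_force: [0.8, -0.0, -3.2]
gripper_width: 59.8
```

Call:
drive_tool(moves=[[[0.003, 0.036, 0, 0, 0, 0, 255], [0.003, 0.036, 0, 0, 0, 0, 255], [0.003, 0.036, 0, 0, 0, 0, 255], [0.003, 0.036, 0, 0, 0, 0, 255], [0.003, 0.036, 0, 0, 0, 0, 255], [0.003, 0.036, 0, 0, 0, 0, 255], [0.003, 0.036, 0, 0, 0, 0, 255], [0.003, 0.028, 0, 0, 0, 0, 255]]])

```text
clock: 5.92
position: [572.8, -298.8, 196.8]
ee_rot: [0.999, -0.055, -0.001, -0.0]
contact_force: [0.6, 0.3, -2.5]
gripper_width: 60.1
```

```bash
python3 -c "
from h import *
go(570.3,-343.6,46,-96.2)"
```

```text
clock 5.92 pos [ 572.8 -298.8  196.8] closing -96.3 tilt 0.11 w 60.1 F [ 0.6  0.3 -2.5] j6 1.69
  shift tool mm (in present axes) [  2.7  44.9 150.8] turn about tool z rad -0.001
  shift if turned first [  2.6  44.9 150.8]
```

Call:
drive_tool(moves=[[[0.0015, 0.025, 0, 0, 0, 0, 255], [0.001, 0.02, 0, 0, 0, 0, 255], [0, 0, 0, 0, 0, 0, 255], [0, 0, 0, 0, 0, 0, 255]]])

```text
clock: 6.25
position: [570.6, -342.2, 196.4]
ee_rot: [0.998, -0.055, -0.001, -0.001]
contact_force: [0.5, 0.3, -2.6]
gripper_width: 60.1
```

```bash
python3 -c "
from h import *
import cv2
go(570.3,-343.6,46,-96.2)
cv2.imwrite('pics/w3.png',get_image('wrist'))
p=camera_params('wrist');E=np.array(p['extrinsics']);K=np.array(p['mtx'])
for n,q in dict(corner=(527.8,-290.7,34),jar=(570.3,-343.6,34),fl=(580.7,-248.2,34),bo=(485.3,-237.8,34),far_mid=(527.8+95.4,-290.7-10.4,34)).items():
    c=E[:3,:3].T@(np.array(q)-E[:3,3]);c=K@[c[0],-c[1],-c[2]];print(n,(c/c[2]).round(1))"
```

```text
clock 6.25 pos [ 570.6 -342.2  196.4] closing -96.3 tilt 0.14 w 60.1 F [ 0.5  0.3 -2.6] j6 1.76
  shift tool mm (in present axes) [1.000e-01 1.600e+00 1.504e+02] turn about tool z rad -0.002
  shift if turned first [1.000e-01 1.600e+00 1.504e+02]
corner [222.6 213.3   1. ]
jar [259.9 176.9   1. ]
fl [182.6 176.9   1. ]
bo [188.1 247.    1. ]
far_mid [219.7 137.5   1. ]
```

View pics/w3.png

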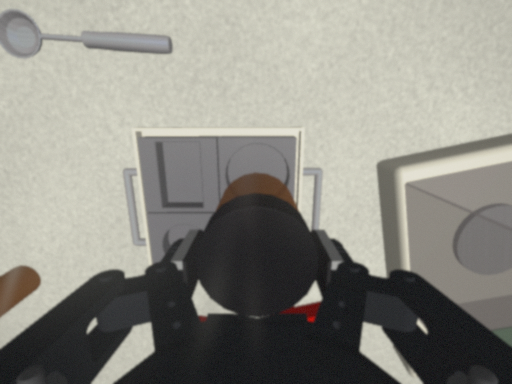

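The wrist view shows the large round bay at (258,176), predicted (260,177), and the oblong bay at (182,174), predicted (183,177). The caddy position is confirmed, so I lower the jar.

Call:
drive_tool(moves=[[[0, 0.001, 0.02, 0, 0, 0, 255], [0, 0, 0.03, 0, 0, 0, 255], [0, 0, 0.03, 0, 0, 0, 255], [0, 0, 0.025, 0, 0, 0, 255], [0, 0, 0.015, 0, 0, 0, 255], [0, 0, 0.01, 0, 0, 0, 255], [0, 0, 0.005, 0, 0, 0, 255], [0, 0, 0.002, 0, 0, 0, 255]]])

```text
clock: 6.97
position: [571.8, -341.9, 60.4]
ee_rot: [0.999, -0.053, -0.0, -0.0]
contact_force: [0.3, -0.5, -2.8]
gripper_width: 60.8
```

Call:
drive_tool(moves=[[[0, 0, 0.001, 0, 0, 0, 255], [0, 0, 0.001, 0, 0, 0, 255], [0, 0, 0, 0, 0, 0, 255]]])

```text
clock: 7.22
position: [572.2, -342.8, 59.7]
ee_rot: [0.999, -0.054, 0.001, 0.0]
contact_force: [-1.1, 0.4, -3.1]
gripper_width: 60.3
```

Call:
drive_tool(moves=[[[0, 0, 0.002, 0, 0, 0, 255], [0, 0, 0.002, 0, 0, 0, 255], [0, 0, 0, 0, 0, 0, 255]]])

```text
clock: 7.47
position: [571.3, -342.6, 54.4]
ee_rot: [0.999, -0.054, -0.0, -0.0]
contact_force: [-0.7, -1.1, -2.8]
gripper_width: 60.3
```

Call:
drive_tool(moves=[[[0, 0, 0.001, 0, 0, 0, 255], [0, 0, 0.001, 0, 0, 0, 255], [0, 0, 0, 0, 0, 0, 255]]])

```text
clock: 7.72
position: [571.8, -342.8, 53.5]
ee_rot: [0.999, -0.054, 0.0, 0.0]
contact_force: [-1.1, 0.7, 2.6]
gripper_width: 60.6
```

Call:
drive_tool(moves=[[[0, 0, 0, 0, 0, 0, 0], [0, 0, 0, 0, 0, 0, 0], [0, 0, 0, 0, 0, 0, 0], [0, 0, 0, 0, 0, 0, 0], [0, 0, -0.02, 0, 0, 0, 0], [0, 0, -0.035, 0, 0, 0, 0], [0, 0, -0.035, 0, 0, 0, 0], [0, 0, -0.035, 0, 0, 0, 0]]])

```text
clock: 8.38
position: [571.3, -342.6, 178.8]
ee_rot: [0.999, -0.054, -0.0, 0.0]
contact_force: [0.7, 0.1, 0.5]
gripper_width: 85.5
```

```bash
python3 -c "
from h import *
go(681,161,205,-96.2)"
```

```text
clock 8.38 pos [ 571.3 -342.6  178.8] closing -96.2 tilt 0.05 w 85.5 F [0.7 0.1 0.5] j6 1.76
  shift tool mm (in present axes) [  54.9 -512.5  -26.3] turn about tool z rad 0.000
  shift if turned first [  54.6 -512.5  -26.3]
```

Call:
drive_tool(moves=[[[0.0039, -0.02, -0.015, 0, 0, 0, 0], [0.0039, -0.038, -0.011, 0, 0, 0, 0], [0.0039, -0.038, 0, 0, 0, 0, 0], [0.0039, -0.038, 0, 0, 0, 0, 0], [0.0039, -0.038, 0, 0, 0, 0, 0], [0.0039, -0.038, 0, 0, 0, 0, 0], [0.0039, -0.038, 0, 0, 0, 0, 0], [0.0039, -0.038, 0, 0, 0, 0, 0]]])

```text
clock: 9.05
position: [633.5, -59.8, 203.9]
ee_rot: [0.999, -0.054, 0.0, -0.0]
contact_force: [1.1, -0.6, 1.2]
gripper_width: 85.5
```

Call:
drive_tool(moves=[[[0.0039, -0.038, 0, 0, 0, 0, 0], [0.0039, -0.038, 0, 0, 0, 0, 0], [0.0039, -0.038, 0, 0, 0, 0, 0], [0.0039, -0.038, 0, 0, 0, 0, 0], [0.0039, -0.038, 0, 0, 0, 0, 0], [0.0039, -0.025, 0, 0, 0, 0, 0], [0, -0.012, 0, 0, 0, 0, 0], [0, 0, 0, 0, 0, 0, 0]]])

```text
clock: 9.72
position: [681.1, 164.3, 202.8]
ee_rot: [0.999, -0.052, -0.0, 0.0]
contact_force: [-0.6, -0.5, -0.6]
gripper_width: 85.5
```

```bash
python3 -c "
from h import *
go(681,161,80,-96.2)"
```

```text
clock 9.72 pos [681.1 164.3 202.8] closing -96.0 tilt 0.03 w 85.5 F [-0.6 -0.5 -0.6] j6 1.00
  shift tool mm (in present axes) [  0.3   3.3 122.8] turn about tool z rad 0.004
  shift if turned first [  0.4   3.3 122.8]
```

Call:
drive_tool(moves=[[[0.0005, 0.004, 0.02, 0, 0, 0, 0], [0, 0, 0.035, 0, 0, 0, 0], [0, 0, 0.035, 0, 0, 0, 0], [0, 0, 0.022, 0, 0, 0, 0], [0, 0, 0.01, 0, 0, 0, 0], [0, 0, 0, 0, 0, 0, 0], [0, 0, 0, 0, 0, 0, 0], [0, 0, 0, 0, 0, 0, 255]]])

```text
clock: 10.38
position: [682.7, 157.4, 84.2]
ee_rot: [0.999, -0.054, 0.002, -0.001]
contact_force: [-0.7, 0.1, 1.3]
gripper_width: 75.4
```

Call:
drive_tool(moves=[[[0, 0, 0, 0, 0, 0, 255], [0, 0, 0, 0, 0, 0, 255], [0, 0, 0, 0, 0, 0, 255], [0, 0, 0, 0, 0, 0, 255], [0, 0, 0, 0, 0, 0, 255], [0, 0, 0, 0, 0, 0, 255], [0, 0, 0, 0, 0, 0, 255]]])

```text
clock: 10.97
position: [682.0, 158.0, 82.9]
ee_rot: [0.999, -0.054, 0.001, -0.0]
contact_force: [0.0, 0.9, 4.5]
gripper_width: 27.7
```

```bash
python3 -c "
from h import *
go(485.3,-237.8,230,-96.2)"
```

```text
clock 10.97 pos [682.  158.   82.9] closing -96.1 tilt 0.15 w 27.7 F [0.  0.9 4.5] j6 1.01
  shift tool mm (in present axes) [-152.8  414.4 -147.9] turn about tool z rad 0.001
  shift if turned first [-152.4  414.6 -147.9]
```

Call:
drive_tool(moves=[[[0, 0, -0.02, 0, 0, 0, 255], [0, 0, -0.03, 0, 0, 0, 255], [0, 0, -0.035, 0, 0, 0, 255], [0, 0, -0.035, 0, 0, 0, 255], [-0.004, 0.01, -0.027, 0, 0, 0, 255], [-0.009, 0.025, 0, 0, 0, 0, 255], [-0.0125, 0.034, 0, 0, 0, 0, 255], [-0.0125, 0.034, 0, 0, 0, 0, 255]]])

```text
clock: 11.63
position: [630.7, 58.6, 227.2]
ee_rot: [0.999, -0.053, -0.001, 0.0]
contact_force: [-0.1, -0.1, -1.7]
gripper_width: 27.7
```

Call:
drive_tool(moves=[[[-0.0125, 0.034, 0, 0, 0, 0, 255], [-0.0125, 0.034, 0, 0, 0, 0, 255], [-0.0125, 0.034, 0, 0, 0, 0, 255], [-0.0125, 0.034, 0, 0, 0, 0, 255], [-0.0125, 0.034, 0, 0, 0, 0, 255], [-0.0125, 0.034, 0, 0, 0, 0, 255], [-0.0125, 0.034, 0, 0, 0, 0, 255], [-0.0125, 0.034, 0, 0, 0, 0, 255]]])

```text
clock: 12.3
position: [501.4, -201.6, 227.4]
ee_rot: [0.999, -0.054, -0.001, -0.0]
contact_force: [0.4, -0.8, -1.5]
gripper_width: 28.0
```

```bash
python3 -c "
from h import *
go(485.3,-237.8,92,-96.2)"
```

```text
clock 12.30 pos [ 501.4 -201.6  227.4] closing -96.2 tilt 0.18 w 28.0 F [ 0.4 -0.8 -1.5] j6 1.55
  shift tool mm (in present axes) [-11.7  37.8 135.4] turn about tool z rad 0.000
  shift if turned first [-11.7  37.8 135.4]
```

Call:
drive_tool(moves=[[[-0.006, 0.022, 0, 0, 0, 0, 255], [-0.0057, 0.0158, 0, 0, 0, 0, 255], [0, 0, 0, 0, 0, 0, 255], [0, 0, 0.03, 0, 0, 0, 255], [0, 0, 0.035, 0, 0, 0, 255], [0, 0, 0.03, 0, 0, 0, 255], [0, 0, 0.02, 0, 0, 0, 255], [0, 0, 0.01, 0, 0, 0, 255]]])

```text
clock: 12.97
position: [485.1, -235.7, 99.6]
ee_rot: [0.999, -0.054, -0.004, -0.001]
contact_force: [-0.4, -0.6, -1.6]
gripper_width: 27.7
```

Call:
drive_tool(moves=[[[0, 0, 0.003, 0, 0, 0, 255], [0, 0, 0.001, 0, 0, 0, 255], [0, 0, 0.001, 0, 0, 0, 255], [0, 0, 0, 0, 0, 0, 255]]])

```text
clock: 13.3
position: [488.9, -236.9, 99.9]
ee_rot: [0.999, -0.054, 0.001, 0.0]
contact_force: [0.3, -0.8, -2.1]
gripper_width: 27.7
```

Call:
drive_tool(moves=[[[-0.002, 0, 0.003, 0, 0, 0, 255], [0, 0, 0.002, 0, 0, 0, 255], [0, 0, 0, 0, 0, 0, 255], [0, 0, 0, 0, 0, 0, 255]]])

```text
clock: 13.63
position: [485.9, -236.6, 93.8]
ee_rot: [0.999, -0.054, 0.0, 0.0]
contact_force: [-0.2, 0.2, -1.8]
gripper_width: 27.9
```

Call:
drive_tool(moves=[[[0, 0, 0.001, 0, 0, 0, 255], [0, 0, 0.001, 0, 0, 0, 255], [0, 0, 0, 0, 0, 0, 255]]])

```text
clock: 13.88
position: [486.2, -236.7, 91.9]
ee_rot: [0.999, -0.054, 0.0, 0.0]
contact_force: [0.4, 1.0, 0.3]
gripper_width: 27.8
```

Call:
drive_tool(moves=[[[0, 0, 0.0007, 0, 0, 0, 255], [0, 0, 0, 0, 0, 0, 0], [0, 0, 0, 0, 0, 0, 0], [0, 0, 0, 0, 0, 0, 0], [0, 0, 0, 0, 0, 0, 0], [0, 0, -0.01, 0, 0, 0, 0], [0, 0, -0.035, 0, 0, 0, 0], [0, 0, -0.035, 0, 0, 0, 0]]])

```text
clock: 14.55
position: [484.7, -236.5, 171.0]
ee_rot: [0.999, -0.054, -0.002, -0.0]
contact_force: [1.6, -0.8, 0.5]
gripper_width: 85.7
```

Call:
drive_tool(moves=[[[0, -0.02, -0.03, 0, 0, 0, 0], [0, -0.035, 0, 0, 0, 0, 0], [0, 0, 0, 0, 0, 0, 0]]])

```text
clock: 14.8
position: [493.4, -179.0, 204.3]
ee_rot: [0.999, -0.052, 0.003, -0.0]
contact_force: [0.4, 0.1, -1.1]
gripper_width: 85.8
```

```bash
python3 -c "
from h import *
import cv2
go(463.6,301.5,200,-96.2)
t=get_image('top')
a=cv2.convertScaleAbs(cv2.resize(t[90:230,96:246],None,fx=4,fy=4,interpolation=cv2.INTER_CUBIC),alpha=1.5)
b=cv2.convertScaleAbs(cv2.resize(t[90:230,300:410],None,fx=4,fy=4,interpolation=cv2.INTER_CUBIC),alpha=1.5)
cv2.imwrite('pics/t2.png',cv2.resize(cv2.hconcat([a,b]),None,fx=.76,fy=.76))"
```

```text
clock 14.80 pos [ 493.4 -179.   204.3] closing -96.0 tilt 0.38 w 85.8 F [ 0.4  0.1 -1.1] j6 1.51
  shift tool mm (in present axes) [ -79.9 -474.8    4.3] turn about tool z rad 0.004
  shift if turned first [ -81.6 -474.5    4.3]
```

View pics/t2.png

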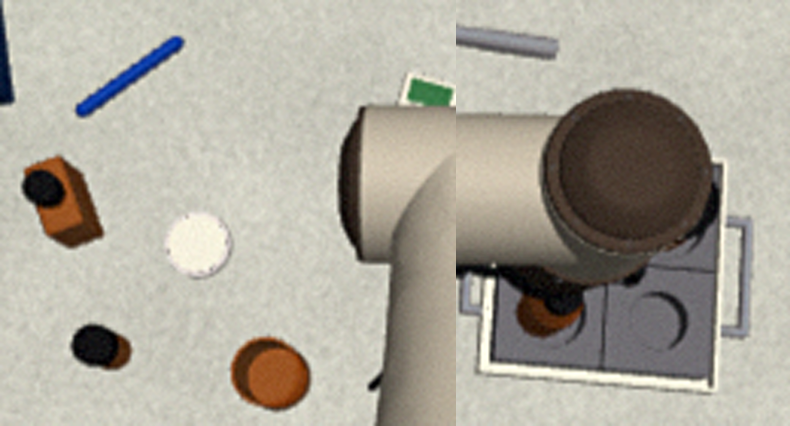

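The bottle stands in the middle-size bay (near-left, crop (550,310)), and pot (95,345) and flask (45,190) are undisturbed. Next the pot.

Call:
drive_tool(moves=[[[-0.003, -0.025, 0, 0, 0, 0, 0], [-0.0062, -0.037, 0, 0, 0, 0, 0], [-0.0062, -0.037, 0, 0, 0, 0, 0], [-0.0062, -0.037, 0, 0, 0, 0, 0], [-0.0062, -0.037, 0, 0, 0, 0, 0], [-0.0062, -0.037, 0, 0, 0, 0, 0], [-0.0062, -0.037, 0, 0, 0, 0, 0], [-0.0062, -0.037, 0, 0, 0, 0, 0]]])

```text
clock: 15.52
position: [475.7, 106.5, 201.1]
ee_rot: [0.999, -0.054, -0.0, 0.0]
contact_force: [0.2, 0.3, -0.9]
gripper_width: 85.4
```

Call:
drive_tool(moves=[[[-0.0062, -0.037, 0, 0, 0, 0, 0], [-0.0062, -0.037, 0, 0, 0, 0, 0], [-0.0062, -0.037, 0, 0, 0, 0, 0], [-0.0062, -0.037, 0, 0, 0, 0, 0], [-0.0062, -0.037, 0, 0, 0, 0, 0], [-0.003, -0.005, 0, 0, 0, 0, 0], [0, 0, 0, 0, 0, 0, 0], [0, 0, 0, 0, 0, 0, 0]]])

```text
clock: 16.18
position: [462.6, 297.4, 200.5]
ee_rot: [0.999, -0.054, -0.0, 0.001]
contact_force: [-0.5, -0.2, 0.9]
gripper_width: 85.3
```

```bash
python3 -c "
from h import *
go(463.6,301.5,37,-96.2)"
```

```text
clock 16.18 pos [462.6 297.4 200.5] closing -96.2 tilt 0.09 w 85.3 F [-0.5 -0.2  0.9] j6 0.60
  shift tool mm (in present axes) [  0.7  -4.5 163.5] turn about tool z rad 0.001
  shift if turned first [  0.7  -4.5 163.5]
```

Call:
drive_tool(moves=[[[0.001, -0.004, 0.025, 0, 0, 0, 0], [0, 0, 0.035, 0, 0, 0, 0], [0, 0, 0.038, 0, 0, 0, 0], [0, 0, 0.035, 0, 0, 0, 0], [0, 0, 0.02, 0, 0, 0, 0], [0, 0, 0.01, 0, 0, 0, 0], [0, 0, 0, 0, 0, 0, 0], [0, 0, 0, 0, 0, 0, 255]]])

```text
clock: 16.85
position: [465.2, 301.3, 38.7]
ee_rot: [0.999, -0.054, 0.0, -0.0]
contact_force: [0.0, 0.7, 0.5]
gripper_width: 75.6
```

Call:
drive_tool(moves=[[[0, 0, 0, 0, 0, 0, 255], [0, 0, 0, 0, 0, 0, 255], [0, 0, 0, 0, 0, 0, 255], [0, 0, 0, 0, 0, 0, 255], [0, 0, 0, 0, 0, 0, 255], [0, 0, 0, 0, 0, 0, 255], [0, 0, 0, 0, 0, 0, 255]]])

```text
clock: 17.43
position: [465.3, 302.8, 39.8]
ee_rot: [0.999, -0.053, 0.001, -0.001]
contact_force: [-1.1, -0.3, 7.7]
gripper_width: 33.9
```

```bash
python3 -c "
from h import *
go(474.9,-333.2,215,-96.2)"
```

```text
clock 17.43 pos [465.3 302.8  39.8] closing -96.1 tilt 0.19 w 33.9 F [-1.1 -0.3  7.7] j6 0.59
  shift tool mm (in present axes) [  77.8  631.  -176.5] turn about tool z rad 0.001
  shift if turned first [  78.7  630.8 -176.5]
```

Call:
drive_tool(moves=[[[0, 0, -0.02, 0, 0, 0, 255], [0, 0, -0.035, 0, 0, 0, 255], [0, 0, -0.04, 0, 0, 0, 255], [0, 0, -0.04, 0, 0, 0, 255], [0.002, 0.015, -0.035, 0, 0, 0, 255], [0.0047, 0.03, -0.01, 0, 0, 0, 255], [0.0047, 0.038, 0, 0, 0, 0, 255], [0.0047, 0.038, 0, 0, 0, 0, 255]]])

```text
clock: 18.1
position: [467.0, 179.3, 219.2]
ee_rot: [0.999, -0.053, 0.001, -0.001]
contact_force: [0.9, -0.8, -2.2]
gripper_width: 33.6
```

Call:
drive_tool(moves=[[[0.0047, 0.038, 0, 0, 0, 0, 255], [0.0047, 0.038, 0, 0, 0, 0, 255], [0.0047, 0.038, 0, 0, 0, 0, 255], [0.0047, 0.038, 0, 0, 0, 0, 255], [0.0047, 0.038, 0, 0, 0, 0, 255], [0.0047, 0.038, 0, 0, 0, 0, 255], [0.0047, 0.038, 0, 0, 0, 0, 255], [0.0047, 0.038, 0, 0, 0, 0, 255]]])

```text
clock: 18.77
position: [471.2, -128.1, 218.1]
ee_rot: [0.999, -0.054, 0.0, -0.0]
contact_force: [1.7, -0.0, -0.8]
gripper_width: 33.8
```

Call:
drive_tool(moves=[[[0.0047, 0.038, 0, 0, 0, 0, 255], [0.0047, 0.038, 0, 0, 0, 0, 255], [0.0047, 0.038, 0, 0, 0, 0, 255], [0.0047, 0.038, 0, 0, 0, 0, 255], [0.004, 0.025, 0, 0, 0, 0, 255], [0, 0, 0, 0, 0, 0, 255]]])

```text
clock: 19.27
position: [475.1, -308.7, 217.1]
ee_rot: [0.998, -0.056, -0.0, 0.0]
contact_force: [-0.3, -0.1, -0.0]
gripper_width: 33.8
```

```bash
python3 -c "
from h import *
go(474.9,-333.2,48,-96.2)"
```

```text
clock 19.27 pos [ 475.1 -308.7  217.1] closing -96.5 tilt 0.05 w 33.8 F [-0.3 -0.1 -0. ] j6 1.75
  shift tool mm (in present axes) [  2.7  24.3 169.1] turn about tool z rad -0.004
  shift if turned first [  2.6  24.3 169.1]
```

Call:
drive_tool(moves=[[[0.0026, 0.0243, 0, 0, 0, -0.004, 255], [0, 0, 0.02, 0, 0, 0, 255], [0, 0, 0.036, 0, 0, 0, 255], [0, 0, 0.036, 0, 0, 0, 255], [0, 0, 0.035, 0, 0, 0, 255], [0, 0, 0.024, 0, 0, 0, 255], [0, 0, 0.008, 0, 0, 0, 255], [0, 0, 0, 0, 0, 0, 255]]])

```text
clock: 19.93
position: [474.0, -328.4, 56.7]
ee_rot: [0.999, -0.052, -0.003, -0.001]
contact_force: [-0.3, -0.4, -1.1]
gripper_width: 33.6
```

Call:
drive_tool(moves=[[[0, 0, 0.003, 0, 0, 0, 255], [0, 0, 0.002, 0, 0, 0, 255], [0, 0, 0, 0, 0, 0, 255]]])

```text
clock: 20.18
position: [476.6, -329.6, 55.4]
ee_rot: [0.999, -0.052, 0.001, 0.0]
contact_force: [0.4, 0.3, -0.2]
gripper_width: 33.6
```

Call:
drive_tool(moves=[[[-0.001, 0.003, 0.002, 0, 0, 0, 255], [0, 0, 0.001, 0, 0, 0, 255], [0, 0, 0, 0, 0, 0, 255]]])

```text
clock: 20.43
position: [474.2, -332.4, 51.3]
ee_rot: [0.999, -0.052, 0.0, 0.0]
contact_force: [0.4, 0.4, -1.5]
gripper_width: 33.8
```

Call:
drive_tool(moves=[[[0, 0, 0.001, 0, 0, 0, 255], [0, 0, 0.001, 0, 0, 0, 255], [0, 0, 0, 0, 0, 0, 255]]])

```text
clock: 20.68
position: [474.2, -332.2, 48.9]
ee_rot: [0.999, -0.052, -0.0, 0.0]
contact_force: [0.1, 0.5, -1.2]
gripper_width: 33.7
```

Call:
drive_tool(moves=[[[0, 0, 0.001, 0, 0, 0, 255], [0, 0, 0, 0, 0, 0, 255], [0, 0, 0, 0, 0, 0, 255]]])

```text
clock: 20.93
position: [474.6, -332.3, 48.8]
ee_rot: [0.999, -0.052, 0.0, 0.0]
contact_force: [-1.1, 1.0, 4.9]
gripper_width: 33.6
```

Call:
drive_tool(moves=[[[0, 0, 0.001, 0, 0, 0, 255], [0, 0, 0, 0, 0, 0, 255]]])

```text
clock: 21.1
position: [474.8, -332.4, 48.8]
ee_rot: [0.999, -0.051, 0.001, 0.0]
contact_force: [-2.4, 2.5, 12.3]
gripper_width: 34.1
```

Call:
drive_tool(moves=[[[0, 0, -0.001, 0, 0, 0, 255], [0, 0, 0, 0, 0, 0, 0], [0, 0, 0, 0, 0, 0, 0], [0, 0, 0, 0, 0, 0, 0], [0, 0, 0, 0, 0, 0, 0], [0, 0, -0.01, 0, 0, 0, 0], [0, 0, -0.038, 0, 0, 0, 0], [0, 0, -0.04, 0, 0, 0, 0]]])

```text
clock: 21.77
position: [472.7, -331.7, 135.2]
ee_rot: [0.999, -0.052, -0.003, -0.001]
contact_force: [1.1, -1.4, -0.1]
gripper_width: 85.3
```

Call:
drive_tool(moves=[[[0, 0, -0.04, 0, 0, 0, 0], [0, 0, -0.03, 0, 0, -0.119, 0], [0, 0, 0, 0, 0, -0.119, 0], [0, 0, 0, 0, 0, -0.119, 0], [0, 0, 0, 0, 0, -0.118, 0], [0, 0, 0, 0, 0, 0, 0]]])

```text
clock: 22.27
position: [474.2, -332.2, 206.9]
ee_rot: [0.983, 0.185, 0.0, 0.0]
contact_force: [-0.8, -0.2, -0.0]
gripper_width: 85.6
```

```bash
python3 -c "
from h import *
go(594,338,210,-69)"
```

```text
clock 22.27 pos [ 474.2 -332.2  206.9] closing -68.6 tilt 0.06 w 85.6 F [-0.8 -0.2 -0. ] j6 2.28
  shift tool mm (in present axes) [ 355.9 -580.4   -3.3] turn about tool z rad 0.007
  shift if turned first [ 352.  -582.8   -3.3]
```

Call:
drive_tool(moves=[[[0.01, -0.016, 0, 0, 0, 0, 0], [0.0198, -0.0322, 0, 0, 0, 0, 0], [0.0198, -0.0322, 0, 0, 0, 0, 0], [0.0198, -0.0322, 0, 0, 0, 0, 0], [0.0198, -0.0322, 0, 0, 0, 0, 0], [0.0198, -0.0322, 0, 0, 0, 0, 0], [0.0198, -0.0322, 0, 0, 0, 0, 0], [0.0198, -0.0322, 0, 0, 0, 0, 0]]])

```text
clock: 22.93
position: [525.1, -51.6, 206.5]
ee_rot: [0.983, 0.183, 0.0, 0.0]
contact_force: [1.0, 0.1, 0.1]
gripper_width: 85.2
```

Call:
drive_tool(moves=[[[0.0198, -0.0322, 0, 0, 0, 0, 0], [0.0198, -0.0322, 0, 0, 0, 0, 0], [0.0198, -0.0322, 0, 0, 0, 0, 0], [0.0198, -0.0322, 0, 0, 0, 0, 0], [0.0198, -0.0322, 0, 0, 0, 0, 0], [0.0198, -0.0322, 0, 0, 0, 0, 0], [0.0198, -0.0322, 0, 0, 0, 0, 0], [0, 0, 0, 0, 0, 0, 0]]])

```text
clock: 23.6
position: [573.6, 212.7, 205.4]
ee_rot: [0.983, 0.186, 0.001, -0.0]
contact_force: [0.6, -0.3, -0.6]
gripper_width: 85.6
```

```bash
python3 -c "
from h import *
import cv2
go(594,338,210,-69)
im=get_image('wrist');np.save('pics/w4.npy',im)
np.save('pics/w4E.npy',np.array(camera_params('wrist')['extrinsics']))
cv2.imwrite('pics/w4.png',cv2.convertScaleAbs(cv2.resize(im,(800,600),interpolation=cv2.INTER_CUBIC),alpha=1.5))"
```

```text
clock 23.60 pos [573.6 212.7 205.4] closing -68.6 tilt 0.09 w 85.6 F [ 0.6 -0.3 -0.6] j6 1.32
  shift tool mm (in present axes) [  64.7 -109.3   -4.4] turn about tool z rad 0.007
  shift if turned first [  63.9 -109.7   -4.4]
```

View pics/w4.png

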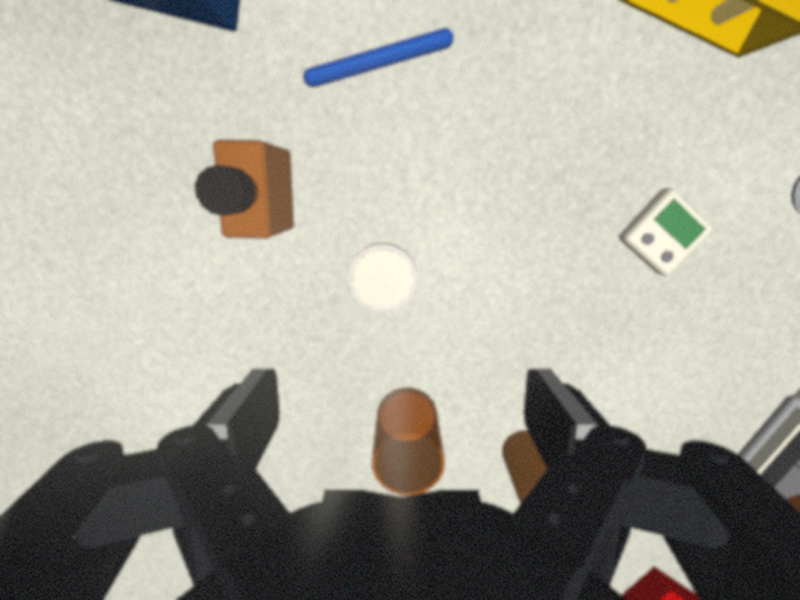

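Flask in the wrist view: cap near (225,189), top-face corners (263,140), (270,238), (222,236), (214,142). I compute its yaw and position from these.

```bash
python3 -c "
from h import *
f=lambda a,b,z:w('wrist',a*.64,b*.64,z)
a,b,c,d=[f(*q,72) for q in((263,140),(270,238),(222,236),(214,142))]
v=a-b+d-c;print('yaw',np.degrees(np.arctan2(v[1],v[0])),np.linalg.norm(v)/2, np.linalg.norm(a-d),(a+b+c+d)/4, 'cap',f(223,189,108))
u=f(382,277,0);print(u)
go(594,338,210,-69)"
```

```text
yaw 19.996075157465775 63.2258769209773 32.6136279753319 [595.08580445 336.36478086  72.        ] cap [596.85573204 335.03772475 108.        ]
[557.53501431 223.88693263   0.        ]
clock 23.65 pos [572.8 210.1 205.3] closing -68.7 tilt 0.03 w 85.5 F [ 0.8 -0.7 -0. ] j6 1.33
  shift tool mm (in present axes) [  66.3 -111.4   -4.7] turn about tool z rad 0.006
  shift if turned first [  65.7 -111.8   -4.7]
```

Call:
drive_tool(moves=[[[0.0167, -0.0274, 0, 0, 0, 0, 0], [0.0167, -0.0274, 0, 0, 0, 0, 0], [0.0167, -0.0274, 0, 0, 0, 0, 0], [0.0167, -0.0274, 0, 0, 0, 0, 0], [0, 0, 0.01, 0, 0, 0, 0], [0, 0, 0, 0, 0, 0, 0]]])

```text
clock: 24.15
position: [593.9, 333.3, 193.3]
ee_rot: [0.983, 0.184, -0.002, 0.001]
contact_force: [-0.4, -1.2, -0.5]
gripper_width: 85.2
```

```bash
python3 -c "
from h import *
go(595.2,336.5,74,-69)"
```

```text
clock 24.15 pos [593.9 333.3 193.3] closing -68.8 tilt 0.26 w 85.2 F [-0.4 -1.2 -0.5] j6 1.19
  shift tool mm (in present axes) [  2.9  -2.6 119.3] turn about tool z rad 0.003
  shift if turned first [  2.9  -2.6 119.3]
```

Call:
drive_tool(moves=[[[0.002, -0.002, 0.02, 0, 0, 0, 0], [0, 0, 0.035, 0, 0, 0, 0], [0, 0, 0.035, 0, 0, 0, 0], [0, 0, 0.02, 0, 0, 0, 0], [0, 0, 0.01, 0, 0, 0, 0], [0, 0, 0, 0, 0, 0, 0], [0, 0, 0, 0, 0, 0, 0], [0, 0, 0, 0, 0, 0, 255]]])

```text
clock: 24.82
position: [597.6, 336.2, 78.4]
ee_rot: [0.983, 0.184, 0.002, -0.001]
contact_force: [-0.5, -0.8, 0.3]
gripper_width: 75.1
```

Call:
drive_tool(moves=[[[0, 0, 0, 0, 0, 0, 255], [0, 0, 0, 0, 0, 0, 255], [0, 0, 0, 0, 0, 0, 255], [0, 0, 0, 0, 0, 0, 255], [0, 0, 0, 0, 0, 0, 255], [0, 0, 0, 0, 0, 0, 255], [0, 0, 0, 0, 0, 0, 255]]])

```text
clock: 25.4
position: [596.8, 336.6, 77.2]
ee_rot: [0.983, 0.185, 0.001, -0.0]
contact_force: [0.0, 0.8, 5.7]
gripper_width: 27.9
```

```bash
python3 -c "
from h import *
go(580.7,-248.2,230,-95.7)"
```

```text
clock 25.40 pos [596.8 336.6  77.2] closing -68.7 tilt 0.14 w 27.9 F [0.  0.8 5.7] j6 1.19
  shift tool mm (in present axes) [-227.1  538.9 -153.6] turn about tool z rad 0.471
  shift if turned first [  42.3  583.3 -153.6]
```

Call:
drive_tool(moves=[[[0, 0, -0.02, 0, 0, 0, 255], [0, 0, -0.03, 0, 0, 0, 255], [0, 0, -0.037, 0, 0, 0, 255], [0, 0, -0.037, 0, 0, 0, 255], [0, 0, -0.032, 0, 0, 0.1178, 255], [0, 0, 0, 0, 0, 0.1178, 255], [0, 0, 0, 0, 0, 0.1178, 255], [0, 0, 0, 0, 0, 0.1178, 255]]])

```text
clock: 26.07
position: [595.3, 335.6, 230.8]
ee_rot: [0.999, -0.053, -0.001, 0.0]
contact_force: [-1.5, -0.4, -2.5]
gripper_width: 27.5
```

Call:
drive_tool(moves=[[[0.0027, 0.02, 0, 0, 0, 0, 255], [0.0027, 0.035, 0, 0, 0, 0, 255], [0.0027, 0.0365, 0, 0, 0, 0, 255], [0.0027, 0.0365, 0, 0, 0, 0, 255], [0.0027, 0.0365, 0, 0, 0, 0, 255], [0.0027, 0.0365, 0, 0, 0, 0, 255], [0.0027, 0.0365, 0, 0, 0, 0, 255], [0.0027, 0.0365, 0, 0, 0, 0, 255]]])

```text
clock: 26.73
position: [588.8, 59.3, 230.3]
ee_rot: [0.999, -0.05, -0.002, 0.0]
contact_force: [0.8, -0.6, -3.1]
gripper_width: 27.8
```

Call:
drive_tool(moves=[[[0.0027, 0.0365, 0, 0, 0, 0, 255], [0.0027, 0.0365, 0, 0, 0, 0, 255], [0.0027, 0.0365, 0, 0, 0, 0, 255], [0.0027, 0.0365, 0, 0, 0, 0, 255], [0.0027, 0.0365, 0, 0, 0, 0, 255], [0.0027, 0.0365, 0, 0, 0, 0, 255], [0.0027, 0.0365, 0, 0, 0, 0, 255], [0.0027, 0.03, 0, 0, 0, 0, 255]]])

```text
clock: 27.4
position: [581.8, -227.2, 230.1]
ee_rot: [0.999, -0.051, -0.002, -0.0]
contact_force: [0.8, -0.2, -2.0]
gripper_width: 27.3
```

```bash
python3 -c "
from h import *
go(580.7,-248.2,86,-95.7)"
```

```text
clock 27.40 pos [ 581.8 -227.2  230.1] closing -95.8 tilt 0.21 w 27.3 F [ 0.8 -0.2 -2. ] j6 1.58
  shift tool mm (in present axes) [  1.6  21.1 144.1] turn about tool z rad -0.002
  shift if turned first [  1.5  21.1 144.1]
```

Call:
drive_tool(moves=[[[0.0015, 0.021, 0, 0, 0, 0, 255], [0, 0, 0.03, 0, 0, 0, 255], [0, 0, 0.03, 0, 0, 0, 255], [0, 0, 0.02, 0, 0, 0, 255], [0, 0, 0, 0, 0, 0, 255], [0, 0, 0, 0, 0, 0, 255]]])

```text
clock: 27.9
position: [581.4, -246.0, 149.9]
ee_rot: [0.999, -0.05, -0.003, -0.0]
contact_force: [0.2, -0.6, -0.6]
gripper_width: 27.5
```

```bash
python3 -c "
from h import *
import cv2
go(580.7,-248.2,86,-95.7)
im=get_image('wrist')
cv2.imwrite('pics/w5.png',cv2.convertScaleAbs(cv2.resize(im,(800,600),interpolation=cv2.INTER_CUBIC),alpha=1.8))"
```

```text
clock 27.90 pos [ 581.4 -246.   149.9] closing -95.7 tilt 0.30 w 27.5 F [ 0.2 -0.6 -0.6] j6 1.62
  shift tool mm (in present axes) [-0.1  2.2 63.9] turn about tool z rad -0.001
  shift if turned first [-0.1  2.2 63.9]
```

View pics/w5.png

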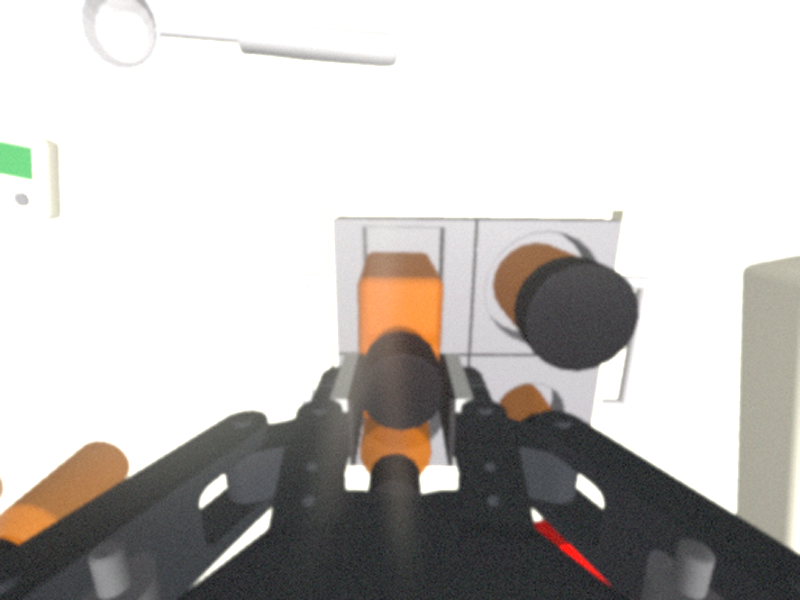

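The flask is square to the oblong bay (opening edges at x≈363 and 443, flask at 360–440). The jar is seated far-right and the pot near-right. I lower the flask.

Call:
drive_tool(moves=[[[0, 0.0015, 0.015, 0, 0, 0, 255], [0, 0, 0.02, 0, 0, 0, 255], [0, 0, 0.015, 0, 0, 0, 255], [0, 0, 0.008, 0, 0, 0, 255], [0, 0, 0, 0, 0, 0, 255], [0, 0, 0, 0, 0, 0, 255]]])

```text
clock: 28.45
position: [583.5, -247.8, 95.3]
ee_rot: [0.999, -0.05, 0.001, 0.0]
contact_force: [0.6, 0.3, -1.8]
gripper_width: 27.7
```

Call:
drive_tool(moves=[[[0, 0, 0.002, 0, 0, 0, 255], [0, 0, 0.001, 0, 0, 0, 255], [0, 0, 0, 0, 0, 0, 255]]])

```text
clock: 28.7
position: [583.0, -247.7, 91.7]
ee_rot: [0.999, -0.05, 0.001, 0.0]
contact_force: [0.1, 0.3, -2.5]
gripper_width: 27.4
```

Call:
drive_tool(moves=[[[0, 0, 0.001, 0, 0, 0, 255], [0, 0, 0, 0, 0, 0, 255]]])

```text
clock: 28.87
position: [582.6, -247.6, 90.1]
ee_rot: [0.999, -0.05, 0.0, 0.0]
contact_force: [0.5, -1.2, -2.8]
gripper_width: 27.4
```

Call:
drive_tool(moves=[[[0, 0, 0.002, 0, 0, 0, 255], [0, 0, 0, 0, 0, 0, 255], [0, 0, 0, 0, 0, 0, 255]]])

```text
clock: 29.12
position: [582.4, -247.6, 87.7]
ee_rot: [0.999, -0.05, -0.0, -0.0]
contact_force: [0.3, -0.4, -2.6]
gripper_width: 27.5
```

Call:
drive_tool(moves=[[[0, 0, 0.001, 0, 0, 0, 255], [0, 0, 0.001, 0, 0, 0, 255], [0, 0, 0, 0, 0, 0, 255]]])

```text
clock: 29.37
position: [582.7, -247.7, 86.2]
ee_rot: [0.999, -0.05, 0.0, 0.0]
contact_force: [-0.2, 0.0, -0.8]
gripper_width: 27.6
```

Call:
drive_tool(moves=[[[0, 0, 0.001, 0, 0, 0, 255], [0, 0, 0, 0, 0, 0, 255], [0, 0, 0, 0, 0, 0, 110], [0, 0, 0, 0, 0, 0, 110], [0, 0, 0, 0, 0, 0, 110], [0, 0, 0, 0, 0, 0, 110], [0, 0, -0.01, 0, 0, 0, 110], [0, 0, -0.03, 0, 0, 0, 110]]])

```text
clock: 30.03
position: [579.4, -246.7, 120.8]
ee_rot: [0.999, -0.05, -0.005, -0.001]
contact_force: [0.7, -0.0, -0.5]
gripper_width: 48.5
```

Call:
drive_tool(moves=[[[0, 0, -0.04, 0, 0, 0, 110], [0, 0, -0.04, 0, 0, 0, 110], [0, -0.03, -0.02, 0, 0, 0, 0], [0, -0.04, 0, 0, 0, 0, 0], [0, -0.04, 0, 0, 0, 0, 0], [0, -0.04, 0, 0, 0, 0, 0], [0, -0.04, 0, 0, 0, 0, 0], [0, -0.04, 0, 0, 0, 0, 0]]])

```text
clock: 30.7
position: [605.5, -17.1, 226.1]
ee_rot: [0.999, -0.05, 0.001, -0.0]
contact_force: [0.9, -0.4, -0.2]
gripper_width: 85.6
```

Call:
drive_tool(moves=[[[0, -0.04, 0, 0, 0, 0, 0], [0, -0.04, 0, 0, 0, 0, 0], [0, -0.04, 0, 0, 0, 0, 0], [0, -0.04, 0, 0, 0, 0, 0], [0, -0.02, 0, 0, 0, 0, 0], [0, 0, 0, 0, 0, 0, 0], [0, 0, 0, 0, 0, 0, 0]]])

```text
clock: 31.28
position: [623.4, 161.5, 225.2]
ee_rot: [0.999, -0.049, 0.0, 0.0]
contact_force: [0.5, 0.2, -0.5]
gripper_width: 85.6
```

```bash
python3 -c "
from h import *
import cv2
go(580.7,-248.2,86,-95.7)
t=get_image('top');s=get_image('side')
a=cv2.resize(t[120:225,190:405],(800,390),interpolation=cv2.INTER_CUBIC)
cv2.imwrite('pics/t3.png',cv2.convertScaleAbs(a,alpha=1.5))
cv2.imwrite('pics/s3.png',cv2.convertScaleAbs(cv2.resize(s[60:320,150:400],None,fx=2.3,fy=2.3,interpolation=cv2.INTER_CUBIC),alpha=1.4))"
```

```text
clock 31.28 pos [623.4 161.5 225.2] closing -95.6 tilt 0.01 w 85.6 F [ 0.5  0.2 -0.5] j6 0.97
  shift tool mm (in present axes) [ -2.5 411.9 139.2] turn about tool z rad 0.002
  shift if turned first [ -1.8 411.9 139.2]
```

View pics/t3.png

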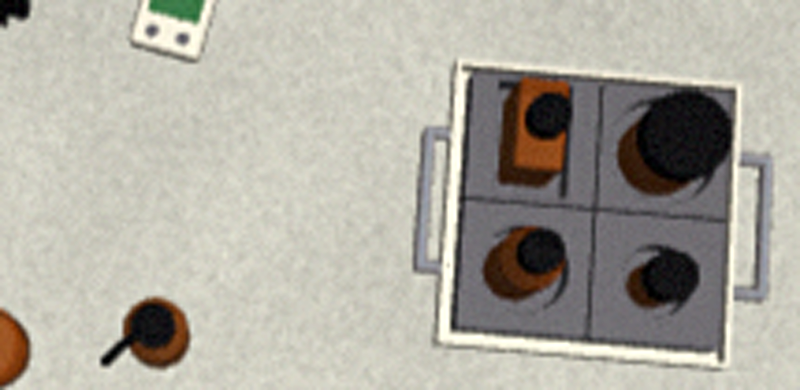

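View pics/s3.png

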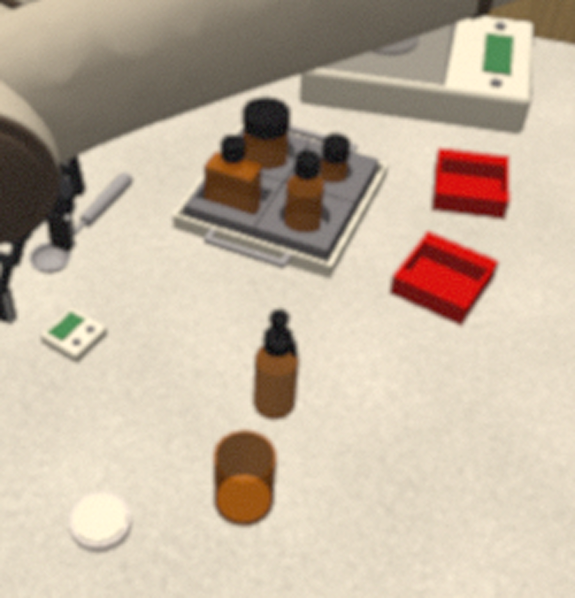

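Top view: flask far-left (543,120), jar far-right (683,135), bottle near-left (535,255), pot near-right (665,275), each inside its bay opening. Side view: all four upright and down in the caddy, with the pump bottle (275,370) and open jar (245,480) standing as before.

```bash
python3 -c "
from bench import *
print(job_done())"
```

```text
the job is handed in; nothing more can be done
None
```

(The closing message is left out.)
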